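# Press the lid onto a sample jar and put the jar away

### The arm

A 6-joint arm with a two-finger parallel gripper is mounted at the origin on the work surface. World frame = base frame: x ahead of the robot, y to its left, z up, the work surface at z = 0. Lengths are in m, angles in rad, forces in N, time in s.
With the tool pointing down it reaches from about 0.25 to 0.8 m from the base axis. Payload 8.5 kg.
Tool frame: the origin (TCP) lies at the very end of the fingers, on their centre line; the grasp point (between the pads) lies 19 mm behind it; z points along the fingers, y is the line along which they close (so a half turn about z gives the same grasp; the last joint's range is limited). The gripper opens to 85 mm and grips with 20 to 120 N. Pads are 22 mm wide; open, the fingers measure 114 mm over their backs; the gripper's body (76 mm by 85 mm) begins 54 mm behind the grasp point. The pads swing forward as they close: fully open they stand 13 mm farther back than shut.
Start: joints at [-1.12, 0.238, -0.013, 1.319, 0, 1.571], TCP at [0.229, -0.473, 0.231] pointing down, gripper open.
Joint ranges: [-2.66, 2.66], [-1.03, 1.9], [-1.14, 1.46], [-1.82, 2.27], [-1.45, 1.34], [-3.14, 3.14]. Speed limits (rad/s): [2.22, 2.22, 2.79, 3.14, 3.14, 3.14].

### API

Orientations are given as a unit quaternion [x, y, z, w].
In Python, from plant import robot gives the robot as it stands. Calls block until the motion is done:
- robot.move_ptp(position, orientation): joint-space move of the TCP to a pose.
- robot.movel(position, vel=0.15, attitude=None): straight line of the TCP; attitude=None keeps the orientation; vel is the mean speed in m/s.
- robot.move_joints(angles): joint-space move.
- robot.ungrasp() and robot.grasp(force=None): open the fingers fully, or close them until they stop; force is the grip in N (None keeps the last).
- robot.dwell(seconds).
- robot.inverse_kinematics(position, orientation): joint angles nearest the present ones, or None.
- robot.get_image(name): name is "side" or "top" or "wrist"; returns (picture, depth): 420x560x3 uint8, red, green, blue; 420x560 float32, m along the optical axis (not along the pixel's ray), 0 where there is no reading.
- robot.camera_params(name): a dict with "fx", "fy", "cx", "cy" (pixels), "dist_coeffs" ([k1, k2, p1, p2, k3] as OpenCV has them; the pictures are not rectified), "xyz" and "orientation" of the camera in the world; the wrist camera has in their place "hand_eye" (4x4, takes a point from camera to tool coordinates, whose origin is the TCP and whose axes are the flange's). Camera axes: x right, y down, z forward; pixel columns grow to the right and rows downward; lengths in m; the calibration is good to about 2 mm. A picture is of the moment at which its call begins: read the wrist's pose just before it. camera_params takes no time and is no camera call.
A pose or a line that the arm cannot do raises robot.IKError and nothing moves.
- robot.job_done(): hands the job in; it is judged then, once.
Readings, each from a call of its own:
- robot.get_clock(): time.
- robot.get_joint_pos(): joint angles.
- robot.get_dq(): joint speeds.
- robot.get_joint_efforts(): joint torques, N m.
- robot.get_eef_pos(): TCP position.
- robot.get_ee_rot(): TCP orientation.
- robot.get_wrist_force(): force on the tool from outside, world axes, zero at the start.
- robot.get_wrist_torque(): the same for the moment, N m.
- robot.get_width(): finger opening in m.
- robot.get_grasp_force(): force on a finger pad.
Only numpy, scipy, OpenCV 4.12 (cv2) and the standard library are available. Lean on these libraries where they do the work, as an engineer would, in place of code of your own. Each camera call takes 0.05 s, during which the arm holds its last target. There are 200 camera calls.

### The job

The sample jar standing under the lever press has its lid only started: pull the press lever down through its whole stroke to seat the lid, then ease the lever slowly all the way back up, without letting it fly back. Take the closed jar out from under the press, keep it upright and set it down gently in the open tray drawer of the sample cabinet. Leave the drawer open and everything else where it stands, the jar already in the tray included.

Things in the scene. Friction and masses are not known exactly. Their poses are not given: they have to be found in the camera images.
- press: Fixed bench lever press. Origin: on the bench under the ram axis; z up, -x out of the open front, +x to the column, -y to the lever's side. Grey base plate x -85 to 175, y +-75, top z 18 mm; round steel anvil (radius 40) top z 22; two stops in a V behind the jar, to z 44. Column radius 22 at x 115, to z 315. White head x -24 to 150, y +-24 (+-36 at the column), z 190 to 290.
- ram_pad (a point): Centre of the underside of the round pad on the ram's end, straight above the jar; 146 mm above the bench with the lever home, lowered 30 mm per rad of lever. Pad radius 13, 12 thick; rod above it radius 9 mm. A gripper pointing straight down at the jar would hit the ram and head; one leaning back 30 to 45 degrees towards the press's front clears them if it grips the jar at half height.
- press_lever (a joint): Sprung lever on the press's -y side. 0 rad = home, its arm pointing to the press's front and 45 degrees (0.785 rad) above level; grows as the grip is pulled down; 1.2 = bottom stop, 24 degrees below level. The spring holds it home and throws it back when let go: about 3 N at the grip to start it, 8 N at the bottom, some 5 N more while the lid goes on.
- lever_pivot (a point): Point on the lever's turning axis (which lies along the press's y axis) in the plane of the lever's rod: x 20, y -95, z 220 mm in the press's frame. The hub there is 46 mm in diameter.
- lever_grip (a point): Centre of the lever's grip: a level light-grey round bar, 28 mm thick, 100 mm long, along the press's y axis, 170 mm from the turning axis and 65 mm to -y of the lever's rod (14 mm thick); its -y end is free. 340 mm above the bench at home, 151 mm at the bottom stop. The grip turns with the lever; axes as the press's when home.
- jar: White plastic sample jar on the anvil under the ram, 54 mm in diameter, body 74 mm high; grey press-on lid 58 mm in diameter, 14 thick. 94 mm high overall with the lid started, 88 with it seated. 0.26 kg give or take a third. Origin: centre of its underside, z up.
- jar_lid (a joint): How far the jar's lid has been pressed on: 0 m = only started, standing 6 mm proud; about 0.006 m = seated. Stiff (28 N): it stays where it is pressed.
- tray_floor (a point): Centre of the floor (upper face) of the open tray drawer, a shallow steel tray with a blue front. -x points out of the cabinet, z up. Inside: x and y within +-124 and +-113 mm; walls 30 mm high, 6 thick (front 12), bow handle to x -159. Floor 20 mm above the bench.
- cabinet_front (a point): Middle of the foot of the front face of the low white sample cabinet (fixed; 280 deep, 270 wide, 130 mm high, roof 12 thick), on the bench; x into the cabinet, z up. The tray drawer comes out of this open face to -x. Only the part of the tray in front of the face is open from above; under the roof 98 mm are free over the tray floor.
- tray (a joint): Slide of the tray drawer: 0 m = pulled out by 180 mm, +0.02 = fully out, -0.18 = shut. Slides at about 4 N.
- stored_jar: A jar of the same kind, lid seated (88 mm high, 54 mm in diameter), standing in the rear of the open part of the tray. Origin: centre of its underside.
- wash_bottle: Clear plastic bottle, 62 mm in diameter, 170 mm high, standing at the back between press and cabinet. Origin: centre of its underside.
- open_jar: White plastic cup-shaped jar without a lid, 60 mm in diameter, 80 mm high, standing to the right of the press. Origin: centre of its underside.
- spare_lid: Grey lid lying on the bench between robot and press, 58 mm in diameter, 14 mm thick. Origin: centre of its underside.
- spatula: Spatula, steel blade and wooden handle, 170 mm long, lying on the bench to the right, near the lever. Origin: middle of its length, on the bench; x along the handle to the blade.
- reagent: Amber bottle with blue cap, 72 mm in diameter, 150 mm high, standing far to the right. Origin: centre of its underside.
- beaker: Glass beaker, 76 mm in diameter, 95 mm high, standing far to the left. Origin: centre of its underside.
There are look-alikes about, which are no part of the job. Leave any brown or green look-alike of the stored_jar alone.

How it is judged:
By the outcome, as a careful person would: the job done as asked, in the order asked, and still so for the second after the job is handed in, with the robot touching nothing.
It also fails if it takes over 64 s, if anything falls off the work surface, if the arm or the gripper's body presses on something with over 40 N, if the wrist force passes 120 N, or if a joint passes its speed limit or range.

## Working session

There is one attempt and no reset: what is moved stays moved. The work goes in short steps, each a Python script; the robot and the scene stay as the last script left them, time stands still between calls to the robot, and variables do not carry over. Pictures are saved under pics/ and viewed, at most 10 in all, crops included, and the job is handed in when it is done.

```bash
ls; mkdir -p pics; python3 - <<'E'
from plant import robot
import cv2,numpy as np
for n in("top","side"):
    im,d=robot.get_image(n); p=robot.camera_params(n); print(n,p)
    np.savez(n+'.npz',im=im,d=d); cv2.imwrite(f'pics/{n}.png',im[...,::-1])
print(robot.get_clock(),robot.get_ee_rot())
E
```

```text
pics
top {'fx': 402.3471845670728, 'fy': 402.3471845670728, 'cx': 284.83137487864144, 'cy': 211.57244636905222, 'dist_coeffs': array([-0.00937228,  0.        ,  0.        ,  0.        ,  0.        ]), 'xyz': array([ 0.27489979, -0.00867852,  1.67370957]), 'orientation': array([-0.66718663,  0.73796845, -0.07435862,  0.06881396])}
side {'fx': 445.62210607357804, 'fy': 445.62210607357804, 'cx': 278.7462695956034, 'cy': 208.43611906561003, 'dist_coeffs': array([-0.10045071,  0.        ,  0.        ,  0.        ,  0.        ]), 'xyz': array([0.10350795, 0.90313327, 1.12353001]), 'orientation': array([-0.21872865,  0.88478081, -0.40074726,  0.09339341])}
0.1 [ 9.74699274e-01  2.23519437e-01 -1.56043474e-04 -6.02236024e-04]
```

View pics/top.png

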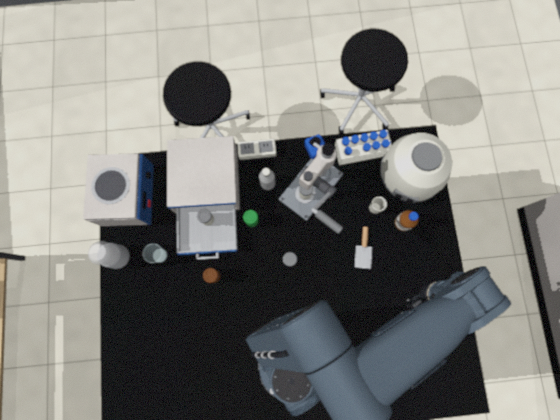

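View pics/side.png

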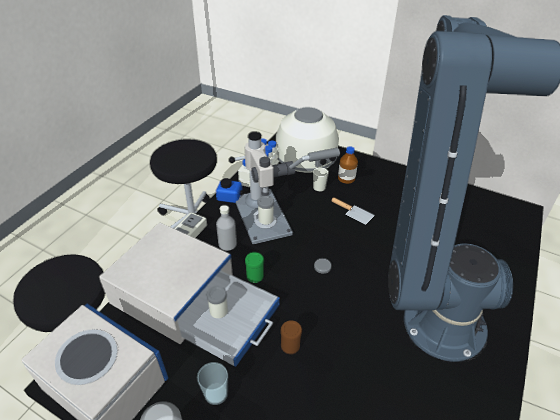

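The top view shows the press at about (310,190) with its lever to the right-front, grip at (327,220). The open tray is at (207,230), with the stored jar at (205,215) under the roof edge. The side view shows the job's jar at (266,212), under the ram.

Possible mix-ups (top view unless noted):
- white jar under the ram, side (266,212): **the one I want**
- stored jar in the tray, (205,215)
- green jar, (250,217)
- brown jar, (211,275)
- open jar, (377,205)
- wash bottle, (267,178)

Next I'll measure the poses from the point clouds.

```bash
cat > h.py <<'E'
import numpy as np,cv2
from scipy.spatial.transform import Rotation as R
from plant import robot
def cloud(d,p,T=None):
    """world points for every pixel (HxWx3), nan without reading"""
    h,w=d.shape; u,v=np.meshgrid(np.arange(w),np.arange(h))
    K=np.array([[p['fx'],0,p['cx']],[0,p['fy'],p['cy']],[0,0,1]])
    n=cv2.undistortPoints(np.stack([u,v],-1).reshape(-1,1,2).astype(float),K,np.array(p['dist_coeffs'])).reshape(h,w,2)
    P=np.dstack([n*d[...,None],d]); P[d<=0]=np.nan
    if T is None:
        return P@R.from_quat(p['orientation']).as_matrix().T+p['xyz']
    return P@T[:3,:3].T+T[:3,3]
def wrist():
    T=np.eye(4); T[:3,3]=robot.get_eef_pos(); T[:3,:3]=R.from_quat(robot.get_ee_rot()).as_matrix()
    p=robot.camera_params("wrist"); im,d=robot.get_image("wrist")
    return im,d,p,T@np.array(p['hand_eye'])
E
python3 - <<'E'
from h import *
for n in("top","side"):
    z=np.load(n+'.npz'); im,d=z['im'],z['d']; p=robot.camera_params(n); W=cloud(d,p)
    print(n,'bench z',np.nanmedian(W[270:290,240:280,2]) if n=='top' else np.nanmedian(W[300:330,320:380,2]))
    pts=dict(top=dict(grip=(327,220),stored=(205,215),green=(250,217),brown=(211,275),spare=(290,259),open=(377,205),wash=(267,175),platec=(290,203),trayfl=(207,238),roof=(200,180),head=(307,185),reagent=(412,215),spat=(363,255)),
      side=dict(grip=(322,155),jar=(266,212),stored=(217,300),plate=(270,236),lidtop=(266,198),pad=(266,190),head=(265,168)))[n]
    for k,(u,v) in pts.items(): print(k,W[v,u].round(3),im[v,u])
    if n=='top':
        x,y,zz=W[...,0],W[...,1],W[...,2]
        b=np.nan_to_num(zz)
        sat=im.max(-1).astype(int)-im.min(-1)
        # tray floor extent & blue front & press plate
        for nm,m in dict(plate=(abs(b-.018)<.008)&(im.max(-1)>60)&(x<.72)&(x>.4)&(y<.0)&(y>-.25),
              floor=(abs(b-.02)<.008)&(im.max(-1)>80)&(x>.3)&(y>.15)&(y<.5),
              roof=(abs(b-.13)<.01)&(y>.15)&(y<.5)&(x>.4)&(im.max(-1)>100),
              high=(b>.3)&(b<.4)&(x>.4)&(y>-.4)&(y<.1)).items():
            q=W[m][:,:2].astype(np.float32); 
            if len(q)>4:
                r=cv2.minAreaRect(q*1000); print(nm,len(q),np.round(r[0],1),np.round(r[1],1),round(r[2],1),'\n',cv2.boxPoints(r).round(0).tolist())
E
```

```text
top bench z 0.0005204764561167474
grip [ 0.504 -0.171  0.346] [139 142 142]
stored [0.614 0.279 0.107] [138 138 142]
green [0.592 0.104 0.089] [ 65 158  88]
brown [0.378 0.275 0.082] [130  86  56]
spare [ 0.415 -0.04   0.011] [139 140 143]
open [ 0.606 -0.432  0.005] [178 178 169]
wash [0.741 0.019 0.15 ] [145 144 138]
platec [ 0.648 -0.064  0.023] [141 147 154]
trayfl [0.536 0.294 0.016] [185 186 188]
roof [0.753 0.286 0.132] [206 202 197]
head [ 0.653 -0.124  0.265] [150 144 140]
reagent [ 0.524 -0.522  0.155] [ 52 104 191]
spat [ 0.402 -0.343  0.006] [191 194 195]
plate 808 [ 560.1 -129.2] [226.2 326.5] 88.0 
 [[393.0, -237.0], [719.0, -248.0], [727.0, -22.0], [401.0, -10.0]]
floor 2104 [613.1 322.3] [298.9 358.3] 2.6 
 [[456.0, 494.0], [472.0, 137.0], [770.0, 150.0], [754.0, 508.0]]
roof 4525 [792.5 284.1] [270.1 286.6] 88.1 
 [[645.0, 154.0], [931.0, 144.0], [940.0, 414.0], [654.0, 424.0]]
high 436 [ 625.8 -175.2] [ 99.3 328.6] 87.2 
 [[459.0, -217.0], [787.0, -233.0], [792.0, -134.0], [464.0, -117.0]]
side bench z 0.0015559368118860384
grip [ 0.5   -0.162  0.348] [125 130 135]
jar [ 0.67  -0.11   0.083] [204 210 198]
stored [0.598 0.305 0.111] [122 128 133]
plate [ 0.631 -0.067  0.022] [129 138 150]
lidtop [ 0.689 -0.145  0.114] [120 126 131]
pad [ 0.678 -0.128  0.167] [141 147 153]
head [ 0.674 -0.114  0.269] [223 223 220]
```

```bash
python3 - <<'E'
from h import *
A=[]
for n in("top","side"):
    z=np.load(n+'.npz'); im,d=z['im'],z['d']; W=cloud(d,robot.camera_params(n)); x,y,b=np.nan_to_num(W).transpose(2,0,1)
    box=(x>.5)&(x<.9)&(y>-.35)&(y<.05)
    mx=im.max(-1)
    m=(box&(abs(b-.018)<.008)&(mx>70)).astype(np.uint8)
    nl,l,s,c=cv2.connectedComponentsWithStats(m); 
    for k in np.argsort(-s[1:,4])[:4]+1: 
        q=W[l==k]; r=cv2.minAreaRect((q[:,:2]*1000).astype(np.float32)); print(n,s[k,4],c[k].round(),np.round(r[0]),np.round(r[1]),round(r[2],1),cv2.boxPoints(r).round().tolist())
    for lo,hi in((.275,.3),(.3,.325),(.325,.38)):
        q=W[box&(b>lo)&(b<hi)]; print(n,lo,len(q), np.median(q,0).round(3) if len(q) else '')
    m=(b>.33)&(b<.37)&(x>.4)&(x<.6)&(y>-.3)&(y<-.1); q=W[m]
    if len(q)>5:
        c=q.mean(0); U,S,V=np.linalg.svd(q-c,full_matrices=False); t=(q-c)@V[0]; print('grip',len(q),c.round(3),V[0].round(3),t.min(),t.max())
# IK tests of viewing pose
from itertools import product
for yaw,t,dist,zz in product((-40,-20),(30,45,55),(.25,.33),(.3,.4)):
    a=np.radians(yaw); e=np.array([np.cos(a),np.sin(a),0]); zt=np.sin(np.radians(t))*e-np.cos(np.radians(t))*np.array([0,0,1])
    yt=np.array([-e[1],e[0],0])
    P=np.array([.67,-.13,0])-dist*e; P[2]=zz
    r=[]
    for s in(1,-1):
        Y=yt*s; M=np.c_[np.cross(Y,zt),Y,zt]; j=robot.inverse_kinematics(P,R.from_matrix(M).as_quat()); r.append(None if j is None else np.round(j,2))
    print(yaw,t,dist,zz,P.round(2),r)
E
```

```text
top 764 [300. 199.] [ 684. -129.] [150. 174.] 46.2 [[569.0, -123.0], [695.0, -244.0], [799.0, -135.0], [673.0, -14.0]]
top 158 [334. 176.] [ 751. -256.] [58. 74.] 47.0 [[704.0, -252.0], [758.0, -302.0], [798.0, -260.0], [744.0, -210.0]]
top 28 [309. 162.] [ 820. -163.] [15. 46.] 51.8 [[797.0, -155.0], [833.0, -183.0], [843.0, -172.0], [807.0, -143.0]]
top 21 [267. 155.] [869.  12.] [ 7. 70.] 4.4 [[863.0, 47.0], [868.0, -23.0], [875.0, -23.0], [870.0, 48.0]]
top 0.275 146 [ 0.685 -0.139  0.289]
top 0.3 155 [ 0.763 -0.205  0.314]
top 0.325 158 [ 0.523 -0.149  0.35 ]
grip 276 [ 0.505 -0.168  0.35 ] [-0.71  -0.703  0.046] -0.06296490682182174 0.05702565052322135
side 1309 [261. 220.] [ 735. -142.] [202. 268.] 46.8 [[568.0, -124.0], [763.0, -307.0], [901.0, -160.0], [706.0, 23.0]]
side 42 [200. 229.] [869.  14.] [ 7. 69.] 2.8 [[864.0, 48.0], [867.0, -21.0], [874.0, -20.0], [871.0, 48.0]]
side 33 [244. 183.] [ 868. -288.] [46. 12.] 10.1 [[845.0, -286.0], [847.0, -298.0], [892.0, -290.0], [890.0, -278.0]]
side 32 [230. 246.] [728.  34.] [41. 13.] 65.8 [[714.0, 18.0], [725.0, 13.0], [742.0, 
[... 2829 characters left out ...]
6 ])]
-20 45 0.33 0.4 [ 0.36 -0.02  0.4 ] [array([ 0.35, -0.58, -0.51,  0.99, -0.47,  0.54]), array([ 0.35, -0.58, -0.51,  0.99, -0.47, -2.6 ])]
-20 55 0.25 0.3 [ 0.44 -0.04  0.3 ] [array([ 0.21, -0.51, -0.91,  0.29, -0.45,  0.34]), array([ 0.21, -0.51, -0.91,  0.29, -0.45, -2.8 ])]
-20 55 0.25 0.4 [ 0.44 -0.04  0.4 ] [array([ 0.21, -0.55, -0.66,  0.58, -0.45,  0.34]), array([ 0.21, -0.55, -0.66,  0.58, -0.45, -2.8 ])]
-20 55 0.33 0.3 [ 0.36 -0.02  0.3 ] [array([ 0.51, -0.64, -0.9 ,  0.56, -0.67,  0.58]), array([ 0.51, -0.64, -0.9 ,  0.56, -0.67, -2.56])]
-20 55 0.33 0.4 [ 0.36 -0.02  0.4 ] [array([ 0.51, -0.66, -0.65,  0.83, -0.67,  0.58]), array([ 0.51, -0.66, -0.65,  0.83, -0.67, -2.56])]
```

```bash
cat >> h.py <<'E'
def att(e,tilt,s=1):
    """tool z = down, tilted by tilt (rad) towards the level unit vector e; tool y in the e-vertical plane if s=0 else level across e"""
    e=np.array(e); zt=np.sin(tilt)*e-np.cos(tilt)*np.array([0,0,1.]); yt=s*np.array([-e[1],e[0],0])
    return R.from_matrix(np.c_[np.cross(yt,zt),yt,zt])
E
python3 - <<'E'
from h import *
print(robot.camera_params('wrist'))
a=np.radians(15); e=[np.cos(a),np.sin(a),0]
robot.move_ptp([.36,-.2,.42],att(e,np.radians(40),-1).as_quat())
im,d,p,T=wrist(); np.savez('w1.npz',im=im,d=d,T=T); cv2.imwrite('pics/w1.png',im[...,::-1])
print(robot.get_clock(),robot.get_joint_pos())
E
```

```text
{'fx': 302.6137131909057, 'fy': 302.6137131909057, 'cx': 280.349104894164, 'cy': 211.8592252214525, 'dist_coeffs': array([-0.04795859,  0.        ,  0.        ,  0.        ,  0.        ]), 'hand_eye': array([[-1.92583981e-04, -9.52293179e-01, -3.05184639e-01,
         7.82042605e-02],
       [ 9.99999981e-01, -1.79107418e-04, -7.21569909e-05,
         2.53522600e-05],
       [ 1.40537778e-05, -3.05184647e-01,  9.52293196e-01,
        -1.42753254e-01],
       [ 0.00000000e+00,  0.00000000e+00,  0.00000000e+00,
         1.00000000e+00]])}
1.4583 [-0.97723468 -0.22582918 -0.19932818  1.33163214  0.65230955  1.99345936]
```

View pics/w1.png

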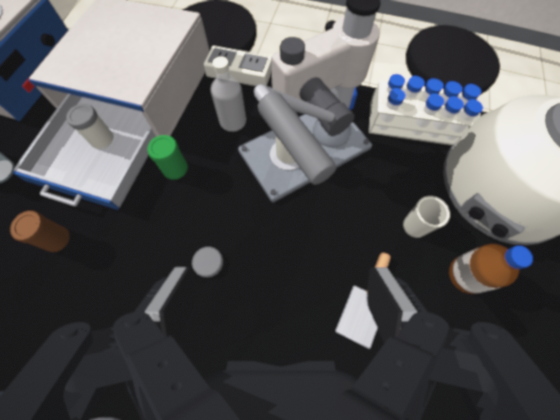

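The wrist view shows the grip bar running from (262,92) to its free end at (318,172). The press plate is behind it at about (275,170). The tray is at (90,150) with the stored jar at (88,125) in its rear. I'll refine these from this cloud.

```bash
python3 - <<'E'
from h import *
z=np.load('w1.npz'); im=z['im']; W=cloud(z['d'],robot.camera_params('wrist'),z['T']); x,y,b=np.nan_to_num(W,nan=-9).transpose(2,0,1); mx=im.max(-1)
def rect(q,nm):
    r=cv2.minAreaRect((q[:,:2]*1000).astype(np.float32)); print(nm,len(q),np.round(r[0]),np.round(r[1]),round(r[2],1),cv2.boxPoints(r).round().tolist())
def big(m):
    nl,l,s,c=cv2.connectedComponentsWithStats(m.astype(np.uint8)); return l==1+np.argmax(s[1:,4])
print('bench',np.nanmedian(W[230:260,250:330,2]))
q=W[big((abs(b-.018)<.01)&(mx>60)&(x>.5)&(x<.95)&(y>-.35)&(y<.05))]; rect(q,'plate')
# front corner points of the plate
for k in((242,152),(272,196)): print('corner',W[k[1],k[0]].round(3))
# grip: axis direction from level line fit, sliced
m=big((b>.31)&(b<.37)&(x>.4)&(x<.6)&(y>-.26)&(y<-.06)); q=W[m]
best=None
from scipy.optimize import least_squares
f=lambda a:np.linalg.norm(np.cross(q-[a[0],a[1],a[2]],[np.cos(a[3]),np.sin(a[3]),0]),axis=1)-.014
s=least_squares(f,[.5,-.17,.34,.8],loss='soft_l1',f_scale=.002); a=s.x; t=(q-a[:3])@[np.cos(a[3]),np.sin(a[3]),0]
ce=a[:3]+np.percentile(t,[1,99]).mean()*np.array([np.cos(a[3]),np.sin(a[3]),0]); print('grip axis',a.round(4),'yaw',np.degrees(a[3])-90,np.percentile(t,[1,99]),'centre',ce.round(4),np.abs(s.fun).mean())
q=W[big((abs(b-.02)<.008)&(mx>110)&(x>.35)&(x<.7)&(y>.15)&(y<.45))]; rect(q,'floor')
m=(b>.04)&(b<.115)&(x>.5)&(x<.645)&(y>.19)&(y<.38); q=W[big(m)]
fc=lambda c:np.hypot(q[:,0]-c[0],q[:,1]-c[1])-.028
s=least_squares(fc,[.61,.28],loss='soft_l1',f_scale=.003); print('stored',s.x.round(3),len(q),np.abs(s.fun).mean())
# tray walls tops
q=W[(abs(b-.05)<.006)&(x>.4)&(x<.66)&(y>.14)&(y<.44)&(mx>60)]; rect(q,'walltops')
rect(W[big((abs(b-.13)<.01)&(x>.6)&(y>.1)&(y<.46)&(mx>110))],'roof')
# jar
m=(b>.04)&(b<.1)&(x>.6)&(x<.72)&(y>-.2)&(y<-.07); q=W[m]
s=least_squares(lambda c:np.hypot(q[:,0]-c[0],q[:,1]-c[1])-.027,[.68,-.13],loss='soft_l1',f_scale=.003); print('jar',s.x.round(3),len(q),np.abs(s.fun).mean())
E
```

```text
bench 0.00047801699268629205
plate 2314 [ 655. -103.] [150.  89.] 46.7 [[572.0, -126.0], [637.0, -188.0], [739.0, -79.0], [674.0, -18.0]]
corner [ 0.665 -0.032  0.019]
corner [ 0.58  -0.124  0.018]
grip axis [0.9214 0.2437 0.3399 0.7875] yaw -44.87892014756824 [-0.64348571 -0.52773943] centre [ 0.5082 -0.1713  0.3399] 0.0017442438396173914
floor 5460 [598. 302.] [208. 208.] 88.3 [[491.0, 201.0], [699.0, 195.0], [705.0, 402.0], [497.0, 409.0]]
stored [0.617 0.286] 1132 0.00448736018748594
walltops 1541 [565. 284.] [264. 190.] 90.0 [[470.0, 152.0], [660.0, 152.0], [660.0, 416.0], [470.0, 416.0]]
roof 11269 [794. 281.] [272. 286.] 87.9 [[646.0, 150.0], [932.0, 140.0], [942.0, 412.0], [656.0, 422.0]]
jar [ 0.685 -0.131] 189 0.0005262410127279902
```

```bash
cat >> h.py <<'E'
yaw=np.radians(-44.4); ex=np.array([np.cos(yaw),np.sin(yaw),0]); ey=np.array([-ex[1],ex[0],0]); ez=np.array([0,0,1.])
O=np.array([.684,-.131,0])            # press origin
G0=np.array([.5027,-.1768,.34]); PIV=G0+.17*np.cos(np.pi/4)*(ex-ez)   # grip centre at home, arc centre in the grip's plane
def lever(q,th0,sx,back=0.,off=-.008):
    """TCP pose with the grasp point on the grip at lever angle q; tilt th0+q towards press +x; back = retreat along tool z"""
    a=np.pi/4-q; g=PIV+.17*(-np.cos(a)*ex+np.sin(a)*ez)+off*ey
    t=th0+q; zt=np.sin(t)*ex-np.cos(t)*ez; xt=sx*ey; M=np.c_[xt,np.cross(zt,xt),zt]
    return g+(.019-back)*zt, R.from_matrix(M).as_quat()
def jar_pose(c,e,tilt,h,s,back=0.,up=0.):
    """TCP pose with the grasp point on a jar axis (c = jar origin) at height h above its foot"""
    A=att(e,tilt,s); zt=A.as_matrix()[:,2]
    return np.array(c)+[0,0,h+up]+(.019-back)*zt, A.as_quat()
E
python3 - <<'E'
from h import *
for sx in(-1,1):
  for th in(-60,-50,-40,-30,-20,-10,0):
    t=np.radians(th); r=[robot.inverse_kinematics(*lever(q,t,sx,b)) for q,b in((0,.09),(0,0),(.4,0),(.8,0),(1.2,0))]
    print(sx,th,[None if j is None else j.round(2).tolist() for j in r])
E
```

```text
-1 -60 [None, None, [-0.44, 0.64, 0.5, 2.06, 0.2, -1.3], [-0.37, 0.35, 0.03, 1.48, 0.1, -1.17], [-0.28, 0.16, -0.4, 0.88, -0.07, -1.08]]
-1 -50 [None, None, [-0.41, 0.51, 0.38, 1.88, 0.16, -1.25], [-0.33, 0.23, -0.11, 1.29, 0.03, -1.13], [-0.23, 0.07, -0.55, 0.67, -0.17, -1.05]]
-1 -40 [None, None, [-0.39, 0.39, 0.24, 1.7, 0.11, -1.2], [-0.28, 0.12, -0.25, 1.11, -0.05, -1.08], [-0.16, 0.0, -0.7, 0.45, -0.28, -1.02]]
-1 -30 [None, [-0.44, 0.63, 0.7, 2.14, 0.16, -1.28], [-0.35, 0.26, 0.1, 1.52, 0.05, -1.15], [-0.22, 0.02, -0.4, 0.91, -0.14, -1.04], [-0.09, -0.03, -0.85, 0.19, -0.41, -1.01]]
-1 -20 [None, [-0.42, 0.49, 0.54, 1.94, 0.12, -1.23], [-0.31, 0.14, -0.05, 1.33, -0.02, -1.1], [-0.16, -0.07, -0.55, 0.71, -0.25, -1.0], [-0.02, -0.01, -1.01, -0.12, -0.54, -1.02]]
-1 -10 [[-0.4, 0.43, 0.71, 2.01, 0.06, -1.2], [-0.39, 0.36, 0.37, 1.74, 0.07, -1.19], [-0.26, 0.04, -0.2, 1.14, -0.11, -1.06], [-0.09, -0.13, -0.69, 0.5, -0.38, -0.98], None]
-1 0 [[-0.35, 0.26, 0.47, 1.78, 0.0, -1.15], [-0.35, 0.23, 0.21, 1.54, 0.0, -1.15], [-0.2, -0.06, -0.35, 0.95, -0.21, -1.03], [-0.01, -0.16, -0.84, 
[... 424 characters left out ...]
.28, 2.12]]
1 -30 [None, [-0.44, 0.63, 0.7, 2.14, 0.16, 1.86], [-0.35, 0.26, 0.1, 1.52, 0.05, 1.99], [-0.22, 0.02, -0.4, 0.91, -0.14, 2.1], [-0.09, -0.03, -0.85, 0.19, -0.41, 2.14]]
1 -20 [None, [-0.42, 0.49, 0.54, 1.94, 0.12, 1.91], [-0.31, 0.14, -0.05, 1.33, -0.02, 2.04], [-0.16, -0.07, -0.55, 0.71, -0.25, 2.14], [-0.02, -0.01, -1.01, -0.12, -0.54, 2.13]]
1 -10 [[-0.4, 0.43, 0.71, 2.01, 0.06, 1.94], [-0.39, 0.36, 0.37, 1.74, 0.07, 1.95], [-0.26, 0.04, -0.2, 1.14, -0.11, 2.08], [-0.09, -0.13, -0.69, 0.5, -0.38, 2.16], None]
1 0 [[-0.35, 0.26, 0.47, 1.78, 0.0, 1.99], [-0.35, 0.23, 0.21, 1.54, 0.0, 1.99], [-0.2, -0.06, -0.35, 0.95, -0.21, 2.11], [-0.01, -0.16, -0.84, 0.25, -0.52, 2.16], None]
```

```bash
python3 - <<'E'
from h import *
th=np.radians(-18)
for b in(.07,.06,.05):
    if robot.inverse_kinematics(*lever(0,th,1,b)) is not None: break
print('back',b,[robot.inverse_kinematics(*lever(q,th,1)) is not None for q in np.arange(0,1.28,.1)])
f0=robot.get_wrist_force()
robot.move_ptp(*lever(0,th,1,b)); print('bias',f0,robot.get_wrist_force())
P,Q=lever(0,th,1); robot.movel(P,vel=.1,attitude=Q); print('in',robot.get_wrist_force().round(1))
im,d,p,T=wrist(); cv2.imwrite('pics/w2.png',im[...,::-1])
robot.grasp(50); print(robot.get_width(),robot.get_grasp_force(),robot.get_wrist_force().round(1),robot.get_clock(),robot.get_eef_pos()-P)
E
```

```text
back 0.07 [True, True, True, True, True, True, True, True, True, True, True, True, True]
bias [-1.22995552 -0.31658194  0.40929294] [-0.0069563  -0.42674229  0.44072069]
in [ 0.2  0.5 -0.5]
0.026669648993414057 49.34439539909363 [-2.6  2.1  4.1] 3.9917 [-0.00027969  0.00036576  0.00034245]
```

View pics/w2.png

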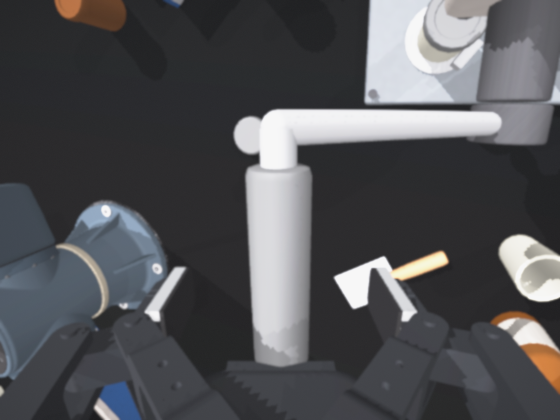

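The bar at (280,265) sits centred between the open fingers, and the white rod bends off clear of them at (275,125). The gripper then closed on it at about 27 mm wide. Now I'll pull, watching the force.

```bash
python3 - <<'E'
from h import *
th=np.radians(-18)
def step(q,v):
    P,Q=lever(q,th,1); robot.movel(P,vel=v,attitude=Q); f=robot.get_wrist_force()
    print(round(q,2),'f_press',(f@ex).round(1),(f@ey).round(1),f[2].round(1),'w',round(robot.get_width()*1e3,1)); return np.linalg.norm(f)
for q in(.15,.3,.45,.6,.75,.9,1.05):
    if step(q,.1)>45: print('STOP'); break
print(robot.get_clock())
E
```

```text
0.15 f_press -0.4 -1.2 2.6 w 26.5
0.3 f_press -2.1 -2.6 5.8 w 26.4
0.45 f_press -7.2 -5.4 6.7 w 26.4
0.6 f_press -8.2 -5.6 6.9 w 26.5
0.75 f_press -11.3 -7.5 7.2 w 26.5
0.9 f_press -13.1 -6.8 6.8 w 26.8
1.05 f_press -14.6 -8.4 6.7 w 26.4
6.75
```

```bash
python3 - <<'E'
from h import *
th=np.radians(-18)
for q in(1.12,1.17,1.19,1.2,1.21,1.22,1.23,1.24,1.25):
    P,Q=lever(q,th,1); robot.movel(P,vel=.05,attitude=Q); f=robot.get_wrist_force()
    print(q,(f@ex).round(1),(f@ey).round(1),f[2].round(1),robot.get_width(),(robot.get_eef_pos()-P).round(4))
    if np.linalg.norm(f)>42 or f[2]>28: break
im,d=robot.get_image('side'); np.savez('s2.npz',im=im,d=d); cv2.imwrite('pics/s2.png',cv2.resize(im[120:280,190:380,::-1],None,fx=4,fy=3.7))
print(robot.get_clock())
E
```

```text
1.12 -12.6 -7.9 4.0 0.026955426867864334 [ 0.     -0.0004 -0.0018]
1.17 -12.8 -7.2 6.0 0.02682500986158371 [ 0.0003 -0.0005 -0.002 ]
1.19 -19.8 -7.5 11.7 0.02650535107593458 [ 0.0002 -0.0005 -0.0018]
1.2 -38.1 -11.0 28.2 0.026356782943437955 [ 0.0001 -0.0003 -0.0011]
7.9833
```

View pics/s2.png

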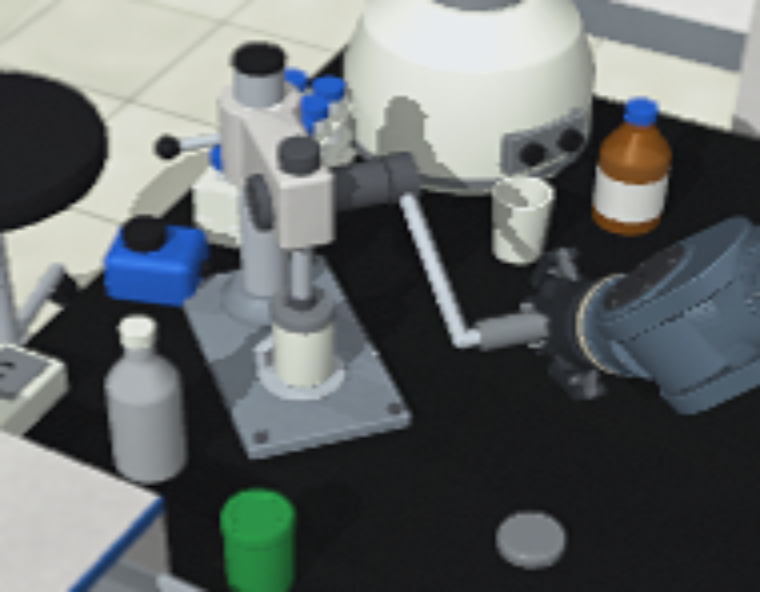

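The side crop shows the lever down, grip at (510,330), with the ram pad on the lid at (300,300). The force jump indicates the bottom stop. I'll take one small extra nudge, then ease it back up.

```bash
python3 - <<'E'
from h import *
th=np.radians(-18)
def step(q,v):
    P,Q=lever(q,th,1); robot.movel(P,vel=v,attitude=Q); f=robot.get_wrist_force(); a=np.pi/4-q
    ft=-(f@(-np.sin(a)*ex-np.cos(a)*ez)); print(round(q,3),'tang',ft.round(1),'x',(f@ex).round(1),'z',f[2].round(1)); return ft
step(1.207,.03); robot.dwell(.15)
for q in(1.1,.95,.8,.65,.5,.35,.2,.1,.04,0): ft=step(q,.055)
for q in(-.01,-.02,-.03):
    if ft<-6: break
    ft=step(q,.03)
print(robot.get_clock(),robot.get_width())
E
```

```text
1.207 tang 44.6 x -39.8 z 31.1
1.1 tang 10.6 x -15.8 z 6.0
0.95 tang 8.8 x -14.7 z 6.5
0.8 tang 7.3 x -12.5 z 7.1
0.65 tang 6.9 x -10.7 z 8.4
0.5 tang 4.6 x -6.6 z 6.8
0.35 tang 3.8 x -3.7 z 5.9
0.2 tang 3.6 x -2.1 z 5.7
0.1 tang 3.0 x -1.2 z 4.8
0.04 tang 2.5 x -1.3 z 4.6
0 tang -11.7 x -8.7 z -7.7
13.4333 0.02649552609837895
```

```bash
python3 - <<'E'
from h import *
th=np.radians(-18); robot.ungrasp()
P,Q=lever(0,th,1,.075) if robot.inverse_kinematics(*lever(0,th,1,.075)) is not None else lever(0,th,1,.07)
robot.movel(P,vel=.12,attitude=Q); print(robot.get_clock(),robot.get_wrist_force().round(1))
J=[.685,-.131,.022]; t=np.radians(40)
for s in(1,-1):
    for nm,a in dict(g=dict(),b=dict(back=.15),b2=dict(back=.22),lift=dict(up=.01)).items():
        p,q=jar_pose(J,ex,t,.042,s,**a); j=robot.inverse_kinematics(p,q); print(s,nm,p.round(3),None if j is None else j.round(2))
    p,q=jar_pose(J,ex,t,.042,s); j=robot.inverse_kinematics(p+[0,0,.01]-.2*ex,q); print('out',None if j is None else j.round(2))
q=att(ex,t,1).as_quat()
for w in([.38,-.05,.42],[.38,-.02,.45],[.4,0,.4],[.42,.06,.35]): j=robot.inverse_kinematics(w,q); print(w,None if j is None else j.round(2))
print(robot.get_joint_pos().round(2))
E
```

```text
14.8167 [-0.   0.2 -0.9]
1 g [ 0.694 -0.14   0.049] [-0.    0.43 -0.54  0.06 -0.47  0.64]
1 b [ 0.625 -0.072  0.164] [ 0.14  0.18 -0.51  0.4  -0.53  0.78]
1 b2 [ 0.593 -0.041  0.218] [ 0.21  0.09 -0.46  0.59 -0.57  0.86]
1 lift [ 0.694 -0.14   0.059] [-0.    0.41 -0.53  0.08 -0.47  0.64]
out [ 0.33  0.27 -0.74  0.2  -0.61  0.98]
-1 g [ 0.694 -0.14   0.049] [-0.    0.43 -0.54  0.06 -0.47 -2.5 ]
-1 b [ 0.625 -0.072  0.164] [ 0.14  0.18 -0.51  0.4  -0.53 -2.36]
-1 b2 [ 0.593 -0.041  0.218] [ 0.21  0.09 -0.46  0.59 -0.57 -2.28]
-1 lift [ 0.694 -0.14   0.059] [-0.    0.41 -0.53  0.08 -0.47 -2.5 ]
out [ 0.33  0.27 -0.74  0.2  -0.61 -2.16]
[0.38, -0.05, 0.42] [ 0.35 -0.33 -0.27  1.29 -0.62  1.02]
[0.38, -0.02, 0.45] [ 0.46 -0.28 -0.16  1.42 -0.65  1.14]
[0.4, 0, 0.4] [ 0.49 -0.24 -0.26  1.31 -0.66  1.18]
[0.42, 0.06, 0.35] [ 0.62 -0.13 -0.29  1.26 -0.68  1.34]
[-0.42  0.55  0.84  2.15  0.11  1.91]
```

```bash
python3 - <<'E'
from h import *
t=np.radians(40); q=att(ex,t,1).as_quat()
robot.movel([.4,-.1,.43],vel=.2); robot.movel([.4,.0,.40],vel=.25,attitude=q)
p,q=jar_pose([.685,-.131,.022],ex,t,.042,1,back=.17); robot.move_ptp(p,q)
im,d,pp,T=wrist(); np.savez('w3.npz',im=im,d=d,T=T); cv2.imwrite('pics/w3.png',im[::-1,::-1,::-1]); print(robot.get_clock(),robot.get_wrist_force().round(1))
im,d=robot.get_image('side'); np.savez('s3.npz',im=im,d=d); cv2.imwrite('pics/s3.png',cv2.resize(im[100:340,150:400,::-1],None,fx=2.4,fy=2.4))
W=cloud(np.load('w3.npz')['d'],pp,T); x,y,b=np.nan_to_num(W,nan=-9).transpose(2,0,1)
near=np.hypot(x-.685,y+.131)<.05
from scipy.optimize import least_squares
for lo,hi,r in((.04,.09,.027),(.098,.107,.029)):
    Qp=W[near&(b>lo)&(b<hi)]; s=least_squares(lambda c:np.hypot(Qp[:,0]-c[0],Qp[:,1]-c[1])-r,[.685,-.131],loss='soft_l1',f_scale=.001); print(lo,len(Qp),s.x.round(4),np.abs(s.fun).mean().round(4))
h=b[near]; print(np.histogram(h,bins=np.arange(.03,.16,.005)))
E
```

```text
18.925 [-0.5  0.2  0.6]
0.04 2321 [ 0.6843 -0.131 ] 0.0009
0.098 572 [ 0.6843 -0.1311] 0.0004
(array([ 234,  249,  301,  207,  210,  207,  220,  224,  232,  235,  241,
        244,  212,  245,  300, 1516,  116,    0,    0,    0,    0,    0,
          0,  124,  177]), array([0.03 , 0.035, 0.04 , 0.045, 0.05 , 0.055, 0.06 , 0.065, 0.07 ,
       0.075, 0.08 , 0.085, 0.09 , 0.095, 0.1  , 0.105, 0.11 , 0.115,
       0.12 , 0.125, 0.13 , 0.135, 0.14 , 0.145, 0.15 , 0.155]))
```

View pics/w3.png

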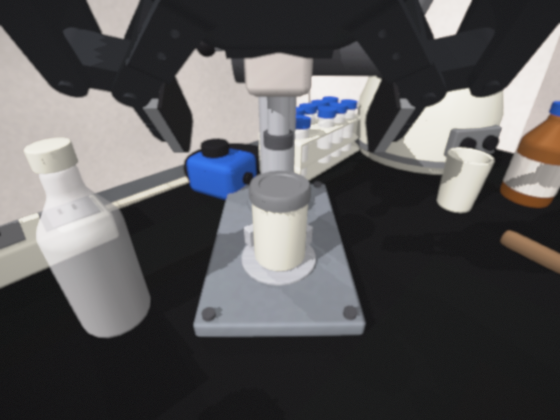

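View pics/s3.png

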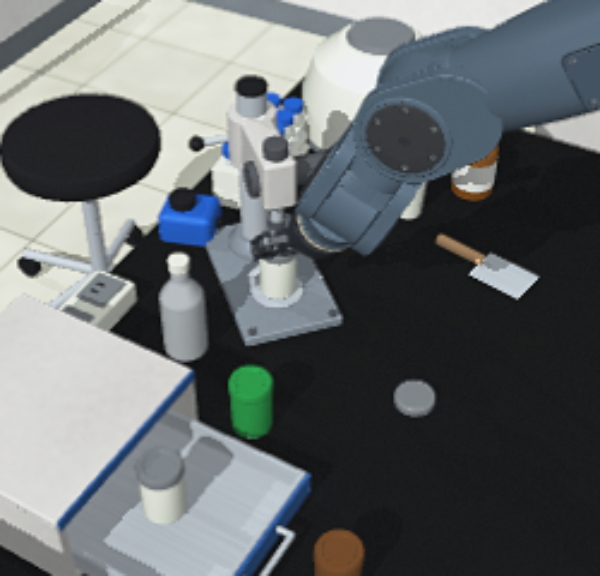

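The jar under the ram at (280,220) has its lid seated (top at about 0.109 m, expected 0.110), and the ram is home. The side crop shows the hand in front of the press, clear of everything. Now I'll take the jar.

```bash
python3 - <<'E'
from h import *
t=np.radians(40); J=[.6843,-.131,.022]
for b in(.1,.05,.0):
    p,q=jar_pose(J,ex,t,.042,1,back=b); robot.movel(p,vel=.15,attitude=q); f=robot.get_wrist_force(); print(b,f.round(1),robot.get_joint_efforts().round(1))
    if np.linalg.norm(f)>8: raise SystemExit('contact')
robot.grasp(40); print(robot.get_width(),robot.get_grasp_force(),robot.get_wrist_force().round(1),robot.get_clock())
E
```

```text
0.1 [-0.4  0.6 -0.3] [ -0.4 -51.   31.1  -5.4  -1.7  -0. ]
0.05 [-0.2 -0.6 -0.4] [ -0.4 -55.2  29.2  -5.7  -1.6  -0. ]
0.0 [ 0.  -0.   0.1] [ -0.3 -60.1  27.6  -5.9  -1.5  -0. ]
0.05328098583781431 40.60184419155121 [-4.6  2.2  6.6] 20.9583
```

```bash
cat >> h.py <<'E'
PL=np.array([.53,.25,.02]); e2=np.array([np.cos(np.pi/4),np.sin(np.pi/4),0]); TL=np.radians(40)
E
python3 - <<'E'
from h import *
J=np.array([.6843,-.131,.022])
A=[(J,ex,.008),(J-.2*ex,ex,.03),(J-.2*ex,ex,.16),(PL,e2,.16),(PL,e2,.03),(PL,e2,0)]
js=[robot.inverse_kinematics(*jar_pose(c,e,TL,.042,1,up=u)) for c,e,u in A]
for j in js: print(None if j is None else j.round(2))
if any(j is None for j in js): raise SystemExit
for (c,e,u),v in zip(A[:5],(.05,.15,.2,.15,.12)):
    p,q=jar_pose(c,e,TL,.042,1,up=u); robot.movel(p,vel=v,attitude=q); print(robot.get_wrist_force().round(1),round(robot.get_width(),4),round(robot.get_clock(),1))
    if robot.get_width()<.045: raise SystemExit('lost')
im,d,pp,T=wrist(); np.savez('w4.npz',im=im,d=d,T=T); cv2.imwrite('pics/w4.png',im[::-1,::-1,::-1])
im,d=robot.get_image('side'); np.savez('s4.npz',im=im,d=d); cv2.imwrite('pics/s4.png',cv2.resize(im[200:400,100:350,::-1],None,fx=2.8,fy=2.8))
E
```

```text
[-0.    0.41 -0.54  0.08 -0.47  0.64]
[ 0.33  0.23 -0.72  0.26 -0.61  0.99]
[ 0.33  0.06 -0.51  0.64 -0.61  0.99]
[ 0.29 -0.   -0.63  0.3   0.31 -0.39]
[ 0.29  0.2  -0.85 -0.12  0.31 -0.39]
[ 0.29  0.27 -0.89 -0.22  0.31 -0.39]
[-0.6  0.3 -3. ] 0.053 21.3
[ 1.   0.9 -2.2] 0.0533 22.8
[-0.5 -0.8 -3.3] 0.0526 23.6
[ 0.5 -1.1 -1.8] 0.0531 25.4
[-0.   0.4 -2.4] 0.053 26.7
```

View pics/s4.png

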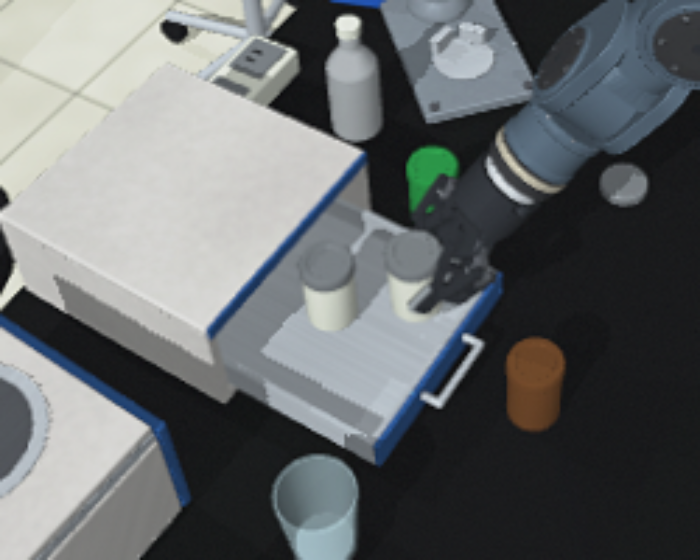

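The side crop shows the jar upright in the hand at (415,270). It is over the free front part of the tray, clear of the stored jar at (330,285), the walls and the green jar. I'll lower it gently.

```bash
python3 - <<'E'
from h import *
def to(u,v): p,q=jar_pose(PL,e2,TL,.042,1,up=u); robot.movel(p,vel=v,attitude=q)
to(.006,.05); robot.dwell(.2)
f0=np.mean([robot.get_wrist_force()[2] for _ in range(5)])
for k in range(14):
    u=.005-k*.001; to(u,.012); robot.dwell(.1); f=robot.get_wrist_force(); 
    if f[2]-f0>3: break
print('touch',u,f0,f.round(1),robot.get_clock())
robot.ungrasp(); robot.dwell(.2)
p,q=jar_pose(PL,e2,TL,.042,1,up=u,back=.12); robot.movel(p,vel=.12,attitude=q)
robot.movel(p+[-.05,-.05,.12],vel=.2); robot.dwell(.3)
for n in('side','top'):
    im,d=robot.get_image(n); np.savez(n+'5.npz',im=im,d=d); 
    if n=='side': cv2.imwrite('pics/s5.png',cv2.resize(im[90:370,100:400,::-1],None,fx=2.1,fy=2.1))
print(robot.get_clock(),robot.get_wrist_force().round(1))
E
```

```text
touch 0.0 -2.914469223467907 [-1.  -2.6  5.6] 29.7
32.725 [0.  0.3 0.1]
```

View pics/s5.png

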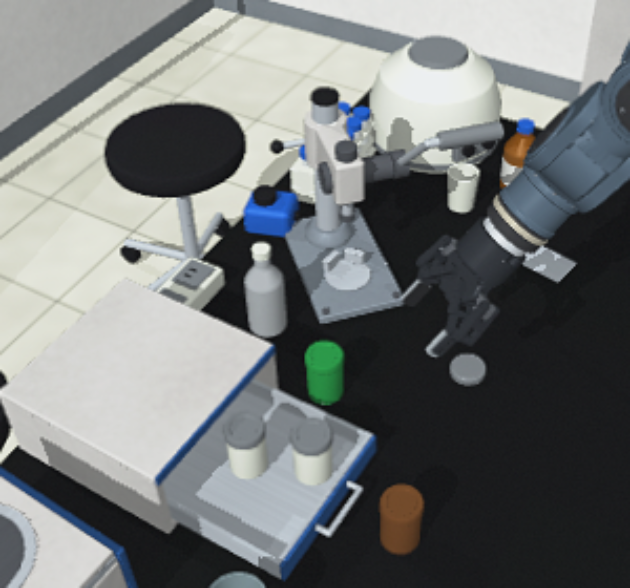

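The jar stands upright in the tray at (312,450) beside the untouched stored jar at (245,445). The lever is home, the drawer is open and the robot is clear of everything.

```bash
python3 -c "
from plant import robot
print(robot.job_done())"
```

```text
the job is handed in; nothing more can be done
None
```

The job is handed in: the lid is seated, the lever was eased back home, and the closed jar stands upright in the open tray beside the stored jar, with nothing else seen to have moved, after about 33 s on the robot's clock.

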